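# Set the eccentric side stop of a disk dock and check it with the disk

### The job

Set the gap of the disk dock: turn the black knob of its eccentric wheel clockwise (seen from above) until the yellow pointer lines up with the green line on the base. Then check the gap by sliding the blue portable disk that lies on the black mat lengthwise along the lane, between the fence and the wheel, until it is fully home against the end stop under the hood, and leave it there with the knob still on the line.

Things in the scene. Friction and masses are not known exactly. Their poses are not given: they have to be found in the camera images.
- dock_seat (a point): Centre of the disk when home in the fixed dock, 9 mm over the desk. Dark plate 4 mm thick, x -42..72, y -64..50 mm of this frame. Lane on the plate along y (x = 0), entered from -y. Fence: face x = -25.5, y -8..47, 20 mm high; end stop: face y = 41; hood over the lane at y 31..47, z 20..24 mm over the desk: slide in, not lower in. Green line on the plate at x = 42.5, y -24..-2.
- wheel_grip (a point): On the wheel's axis (x 42.5, y 25 mm from dock_seat, in its frame), 46 mm over the desk, inside the black knob: a bar 40 mm long (this x), 12 mm wide (y), 26 to 58 mm over the desk. Turns with the knob; its +x end is the yellow pointer. The aluminium wheel below, radius 17 mm, 5 to 16 mm over the desk, is centred 9 mm off the axis, opposite to the pointer.
- wheel (a joint): Wheel angle, rad, grows clockwise seen from above, 0 to 2.4. At 0 the pointer is along +x of dock_seat; at 1.571 it is on the green line, pointing to -y. Gap between fence and wheel = 51 mm - 9 mm x cos(angle). Starts at 0.40 to 0.75, too tight for the disk. Friction about 0.08 N m; stays where it is left.
- disk_center (a point): Centre of the loose blue portable disk, 5 mm above its underside: 46 mm wide (x) x 82 mm long (y) x 10 mm thick, about 80 g, flat on the black mat beside a white battery pack (62 x 95 x 21 mm) and a grey hub (34 x 98 x 14 mm). Either end may go in first.
There are look-alikes about, which are no part of the job. Of the things like the part that bears disk_center, leave any that is brown or pink; of the rest the larger one is meant.

How it is judged (in metres and radians):
On the way:
1. the knob is turned so that its pointer is within 14 degrees of the green line, before the disk enters the gap (value of joint wheel between 1.32 and 1.82 rad and horizontal distance between disk_center and dock_seat above 0.05 m), for 0.2 s.
At the end, for the whole second after the job is handed in: The pointer is within 14 degrees (0.25 rad) of the green line; the blue disk lies flat on the plate in the lane, lengthwise within 0.2 rad, its centre within 14 mm of the seat and its leading end less than 10 mm from the end stop; it is at rest and released (value of joint wheel between 1.32 and 1.82 rad and y of disk_center in the frame of dock_seat above -0.01 m and horizontal distance between disk_center and dock_seat below 0.014 m and height (world z) of disk_center below 0.013 m and angle between the y axis of disk_center and the y axis of dock_seat, either way round below 0.2 rad and linear speed of disk below 0.02 m/s); the robot touches nothing.
It also fails if it takes over 56 s, if anything falls off the work surface, if the arm or the gripper's body presses on something with over 40 N, if the wrist force passes 120 N, or if a joint passes its speed limit or range.

### The arm

A 6-joint arm with a two-finger parallel gripper is mounted at the origin on a cart in front of the work surface, level with it; the furniture and walls round the work are solid. World frame = base frame: x ahead of the robot, y to its left, z up, the work surface at z = 0. Lengths are in mm, angles in rad, forces in N, time in s.
With the tool pointing down it reaches from about 350 to 725 mm from the base axis. Payload 4.3 kg.
Tool frame: the origin (TCP) lies on the centre line of the jaws, within the pads' length; the fingertips stand 11 mm ahead of it and the grasp point (between the pads) lies 8 mm behind it; z points along the fingers, y is the line along which they close (so a half turn about z gives the same grasp; the last joint's range is limited). The gripper opens to 85 mm and grips with 20 to 120 N. Pads are 22 mm wide; open, the fingers measure 114 mm over their backs; the gripper's body (76 mm by 85 mm) begins 54 mm behind the grasp point. The pads swing forward as they close: fully open they stand 13 mm farther back than shut.
Start: joints at [-0.11, 0.377, 0.081, 1.274, 0, 1.46], TCP at [575.035, 0.002, 242.329] pointing down, gripper open.
Joint ranges: [-2.72, 2.72], [-0.84, 1.66], [-1.02, 1.22], [-1.77, 2.12], [-1.37, 1.28], [-3.14, 3.14]. Speed limits (rad/s): [2.57, 2.57, 3.14, 3.14, 3.14, 3.14].

### API

Orientations are given as [roll, pitch, yaw] about the fixed x, y, z axes, in that order (R = Rz(yaw) Ry(pitch) Rx(roll)).
In Python, from bench import sense, grab_frame, hand_in gives the robot as it stands.
- The arm moves only by the shell command python3 -m pendant 'ROWS' [OPENING] [FORCE]. ROWS is JSON, a list of rows, each a list of 2 entries, a list of its own where there are three numbers: the shift along the tool's x, y, z normalised to -1 to 1, where 1 is 20 mm, then the turn about the tool's z normalised to -1 to 1, where 1 is 8 degrees. A call has 1 to 5 rows; each row shifts and turns the commanded pose from where the row before left it, along the tool's axes as they then stand; what a row does not reach is not made up. A row lasts 1/10 s, in which the tool goes at most 50 mm and 8.59 degrees, less where a joint would pass 70% of its speed; a pose out of reach is approached as far as the arm can. A call with a number of a shift or a turn outside -1 to 1 is refused whole. A call with a gripper value outside its range is refused whole. OPENING is the finger opening in mm, from 0 to 85.4, set as the call begins (- or left out, the last holds). The fingers move at their own pace and stop on an object; FORCE is the grip in N (left out, the last holds). Time passes only in rows, so rows that do not move let the fingers close. It gives the time, the measured TCP pose, the force, the opening and the grip force at its end, in the units of the state.
- sense(): the state, without advancing time (a new reading comes with each control period).
- grab_frame(name): name is "scene" or "side" or "wrist"; returns a dict with "img" (420x560x3 uint8, red, green, blue), "mtx" (3x3 intrinsics, pixels), "rvec" (rotation vector, rad) and "tvec" (3), from world to camera coordinates, as OpenCV has them; the wrist camera has in their place "hand_eye" (4x4, takes a point from camera to tool coordinates, whose origin is the TCP and whose axes are the flange's). Camera axes: x right, y down, z forward; pixel columns grow to the right and rows downward; lengths in mm; the calibration is good to about 2 mm. The wrist camera is an equidistant fisheye: a pixel r from the principal point sees the ray r / f radians off the axis. A picture is of the moment at which its call begins: read the wrist's pose just before it. There is no depth.
- hand_in(): hands the job in; it is judged then, once.
The state is a dict: "clock": time; "q": joint angles; "qvel": joint speeds; "tau": joint torques, N m; "eef_pos": TCP position; "tcp_rot": TCP orientation; "ft_force": force on the tool from outside, world axes, zero at the start; "moment": the same for the moment, N m; "grip_width": finger opening in mm; "grip_force": force on a finger pad.
Only numpy, scipy, OpenCV 4.12 (cv2) and the standard library are available. Lean on these libraries where they do the work, as an engineer would, in place of code of your own. Each camera call takes 0.05 s, during which the arm holds its last target. There are 200 camera calls.

## Working session

There is one attempt and no reset: what is moved stays moved. The work goes in short steps, Python scripts to look and compute and a shell command to move; the robot and the scene stay as the last step left them, time stands still between calls to the robot, and variables do not carry over. Pictures are saved under pics/ and viewed, at most 12 in all, crops included, and the job is handed in when it is done.

```bash
mkdir -p pics; ls; python3 - <<'E'
from bench import *
import cv2,numpy as np
s=sense();print(s)
a=grab_frame("scene");b=grab_frame("side")
w=grab_frame("wrist")
import pickle;pickle.dump((s,a,b,w),open('f0.pkl','wb'))
cv2.imwrite('pics/a.png',cv2.resize(a['img'][...,::-1],(800,600)));cv2.imwrite('pics/b.png',cv2.resize(b['img'][...,::-1],(800,600)));cv2.imwrite('pics/w.png',cv2.resize(w['img'][...,::-1],(800,600)))
for f in(a,b,w):print({k:v for k,v in f.items() if k!='img'})
E
```

```text
pics
{'clock': 0.0, 'q': array([-1.10316043e-01,  3.78062348e-01,  7.96613133e-02,  1.27437485e+00,
        7.69752586e-06,  1.46048991e+00]), 'qvel': array([ 2.39407281e-03, -4.04058764e-04, -4.06032602e-04,  9.60132967e-06,
       -1.44403318e-03,  8.55955569e-04]), 'tau': array([ 5.03441061e-04, -4.63600910e+01,  2.69876987e+01,  2.07655923e-02,
       -6.74222474e-05, -6.15417605e-06]), 'eef_pos': array([5.74393822e+02, 6.62995741e-02, 2.41374952e+02]), 'tcp_rot': array([-3.13962598e+00, -2.25565742e-04,  1.57078647e+00]), 'ft_force': array([0.12213333, 0.41475493, 0.25616847]), 'moment': array([-0.02355429, -0.03134429,  0.01014552]), 'grip_force': 0.0, 'grip_width': 85.41058784345971}
{'mtx': array([[544.33700339,   0.        , 284.75546403],
       [  0.        , 544.33700339, 216.71084716],
       [  0.        ,   0.        ,   1.        ]]), 'rvec': array([ 1.91842697, -0.84290554,  0.4786248 ]), 'tvec': array([-362.62115057,  224.7179716 , 1071.38507515])}
{'mtx': array([[404.87121214,   0.        , 277.06360179],
       [  0.        , 404.87121214, 214.38385676],
       [  0.        ,   0.        ,   1.        ]]), 'rvec': array([ 2.30594136,  0.08586155, -0.02403716]), 'tvec': array([-494.19619659,  -23.44108504, 1006.7365973 ])}
{'mtx': array([[325.1922621 ,   0.        , 281.10685811],
       [  0.        , 325.1922621 , 209.16659525],
       [  0.        ,   0.        ,   1.        ]]), 'hand_eye': array([[-3.27371623e-04, -9.56367729e-01, -2.92165467e-01,
         7.36560163e+01],
       [ 9.99999891e-01, -2.15534453e-04, -4.14975093e-04,
         6.65479225e-02],
       [ 3.33897063e-04, -2.92165571e-01,  9.56367695e-01,
        -1.31746455e+02],
       [ 0.00000000e+00,  0.00000000e+00,  0.00000000e+00,
         1.00000000e+00]])}
```

View pics/a.png

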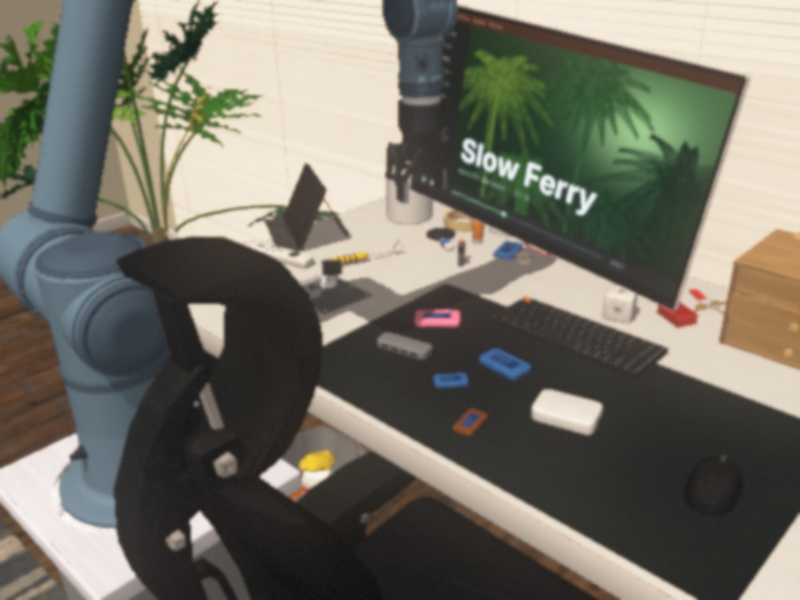

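View pics/w.png

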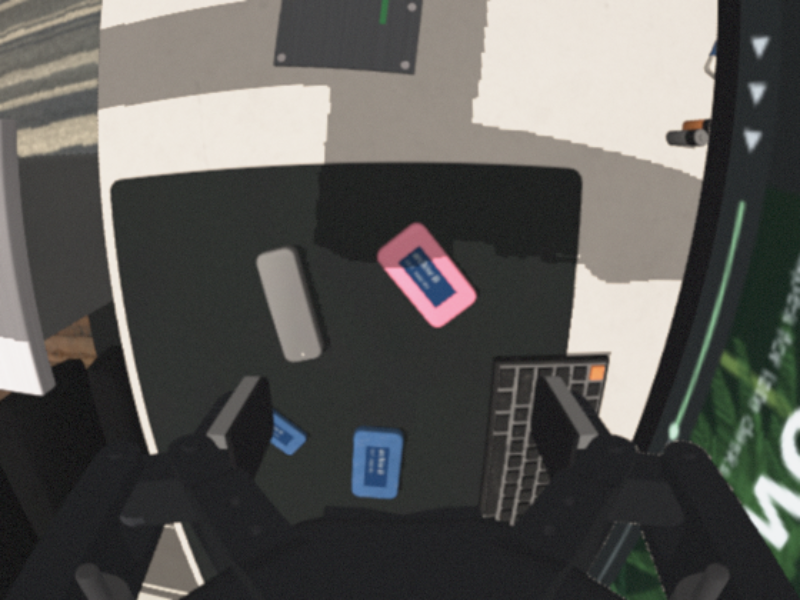

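View pics/b.png

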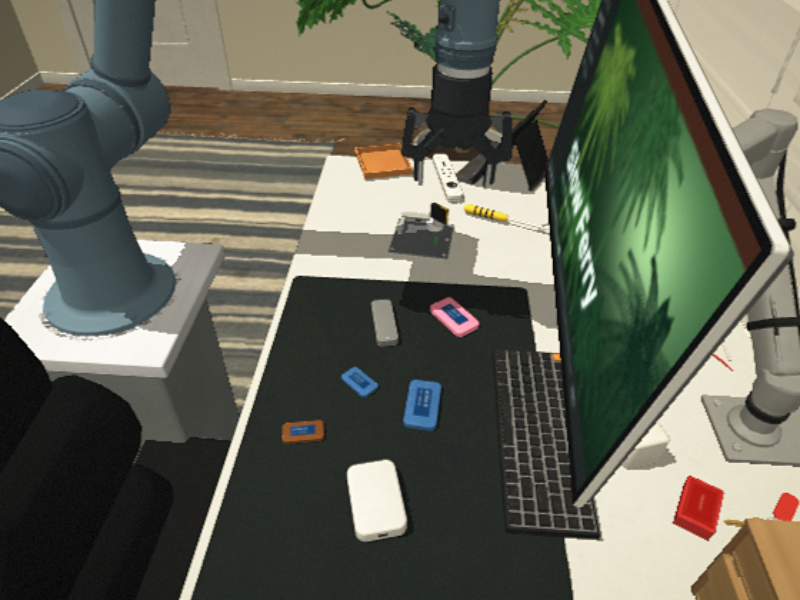

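The candidates, in side-view pixels (800x600), are the large blue disk (422,404), small blue disk (360,381), pink disk (455,317) and brown disk (303,431). There is also a blue thing off the mat, at scene (508,250). I choose the large blue disk at (422,404), which is wrist (377,463). The dock is at side (422,235), with its green line at about (437,240).

```bash
cat >h.py <<'E'
import numpy as np,cv2,pickle
from scipy.spatial.transform import Rotation as Rn
from bench import *
def ray(f,px,s=None):
    """pixel(s) Nx2 (560x420) -> origin, world dirs"""
    px=np.asarray(px,float).reshape(-1,2);K=f['mtx']
    d=np.c_[(px[:,0]-K[0,2])/K[0,0],(px[:,1]-K[1,2])/K[1,1],np.ones(len(px))]
    if 'hand_eye' in f:
        r=np.hypot(d[:,0],d[:,1])+1e-12
        d=np.c_[d[:,0]/r*np.sin(r),d[:,1]/r*np.sin(r),np.cos(r)]
        T=np.eye(4);T[:3,:3]=Rn.from_euler('xyz',s['tcp_rot']).as_matrix();T[:3,3]=s['eef_pos']
        T=T@f['hand_eye'];return T[:3,3],d@T[:3,:3].T
    R=cv2.Rodrigues(f['rvec'])[0];return -R.T@f['tvec'],d@R
def onz(f,px,z,s=None):
    o,d=ray(f,px,s);return o+d*((z-o[2])/d[:,2])[:,None]
def masks(f,lo,hi):
    return cv2.inRange(cv2.cvtColor(f['img'],cv2.COLOR_RGB2HSV),np.array(lo),np.array(hi))
def blobs(m,amin=30):
    c,_=cv2.findContours(m,cv2.RETR_EXTERNAL,cv2.CHAIN_APPROX_NONE)
    return sorted([x for x in c if cv2.contourArea(x)>amin],key=cv2.contourArea,reverse=True)
def rect(f,c,z,s=None):
    p=onz(f,c.reshape(-1,2),z,s)[:,:2].astype(np.float32);return cv2.minAreaRect(p)
BLUE=((100,110,60),(118,255,255));GREEN=((45,100,50),(75,255,255));YEL=((22,120,90),(33,255,255))
E
python3 - <<'E'
from h import *
s,a,b,w=pickle.load(open('f0.pkl','rb'))
for n,f in(('side',b),('wrist',w),('scene',a)):
  for nm,c,z in(('blue',BLUE,10),('green',GREEN,4),('yel',YEL,58)):
    for k in blobs(masks(f,*c),15)[:6]:
      x,y=k.reshape(-1,2).mean(0);print(n,nm,round(x),round(y),[np.round(v,1) for v in rect(f,k,z,s)])
E
```

```text
side blue 295 283 [array([ 547.1, -207.9]), array([88.4, 47.2]), np.float64(85.1)]
side blue 251 267 [array([ 452.9, -174.1]), array([33.6, 57.2]), np.float64(47.7)]
side blue 318 219 [array([593.3, -15.1]), array([18.3, 45.4]), np.float64(35.8)]
side blue 212 301 [array([ 386.2, -265.2]), array([29. , 13.7]), np.float64(10.7)]
side green 433 183 [array([1084.1,  841.5]), array([2299. ,  260.7]), np.float64(75.4)]
side green 392 14 [array([ 971.7, 1640.1]), array([720.8, 291.3]), np.float64(74.4)]
side green 503 182 [array([1107.3,  193.4]), array([413.4,  58.3]), np.float64(70.2)]
side green 226 8 [array([ 108.6, 1620. ]), array([223.9, 414.3]), np.float64(6.3)]
side green 298 30 [array([ 490.9, 1342.8]), array([ 74.3, 190.2]), np.float64(1.3)]
side green 451 246 [array([891.4, -74.5]), array([36.3, 12.2]), np.float64(70.8)]
side yel 339 148 [array([649.3, 221.1]), array([28.6, 84.7]), np.float64(69.0)]
side yel 358 12 [array([ 808. , 1468.9]), array([251.8,  73.2]), np.float64(74.6)]
wrist blue 263 323 [array([ 549.1, -204. ]), array([87. , 46.7]), np.float64(85.2)]
wrist blue 299 
[... 810 characters left out ...]
.float64(15.1)]
scene green 375 83 [array([2162.7,  884.5]), array([2179.8,  534.3]), np.float64(38.1)]
scene green 19 66 [array([1062.2, 2931.2]), array([3244.6,  265.9]), np.float64(64.1)]
scene green 155 73 [array([1344.9, 1744.9]), array([406.2, 157.6]), np.float64(45.9)]
scene green 90 50 [array([1479. , 2693.7]), array([1011.1,   71.1]), np.float64(58.1)]
scene green 23 25 [array([1650.4, 4158.9]), array([1223.4,   74.3]), np.float64(64.4)]
scene green 364 143 [array([1182.,  221.]), array([72.5, 25. ]), np.float64(36.2)]
scene yel 221 323 [array([ 130.2, -215.7]), array([32.5, 43.6]), np.float64(58.3)]
scene yel 138 78 [array([1101.5, 1527.8]), array([473.3,  37.7]), np.float64(53.4)]
```

```bash
python3 -m pendant '[[[1,0,0],0],[[1,-0.3,0],0],[[1,-0.3,0],0],[[1,0,0],0],[[1,0,0],0]]' >/dev/null; python3 -m pendant '[[[1,0,0],0],[[1,0,0],0],[[0.5,0,0],0],[[0,0,0],0],[[0,0,0],0]]'
python3 - <<'E'
from h import *
b=pickle.load(open('f0.pkl','rb'))[2]
s=sense();w=grab_frame("wrist");pickle.dump((s,w),open('f1.pkl','wb'))
c=cv2.resize(b['img'][190:330,200:360],(640,560),interpolation=cv2.INTER_CUBIC)
im=w['img'];cv2.imwrite('pics/c.png',c[...,::-1]);cv2.imwrite('pics/w1.png',cv2.resize(im,(800,600))[...,::-1])
E
```

```text
clock: 1.15
eef_pos: [563.0, 149.5, 242.1]
tcp_rot: [-3.141, 0.001, 1.571]
ft_force: [0.2, -0.5, 0.2]
grip_width: 85.5
grip_force: 0.0
```

View pics/c.png

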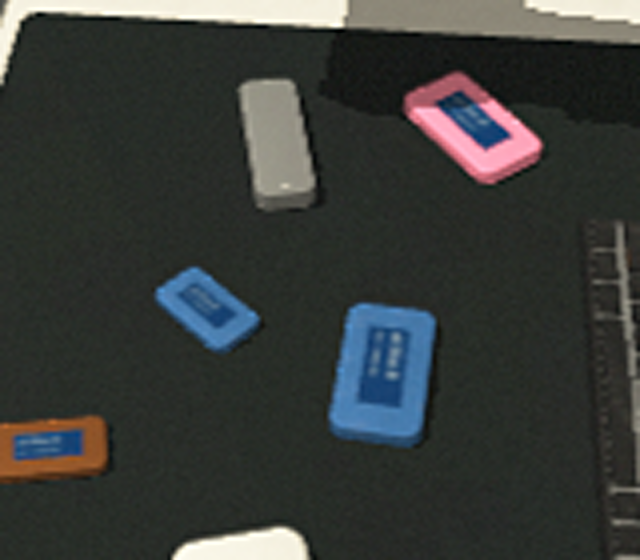

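View pics/w1.png

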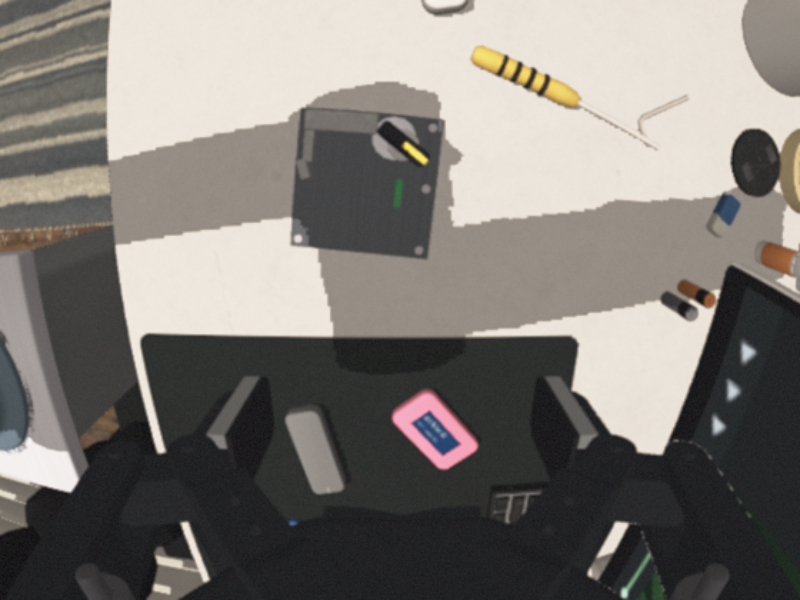

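The crop shows the large blue disk at (383,375) beside the smaller blue one at (208,308), so the choice holds. In the wrist view, the plate corners are (302,108), (443,122), (428,258) and (291,245), the green line is at (398,193), and the yellow pointer is at (415,152).

```bash
cat >dock.py <<'E'
from h import *
def dock(w,s,q):
    """q: rough plate corners px (560 scale) in dock order; refine edges by line fits"""
    g=cv2.GaussianBlur(cv2.cvtColor(w['img'],cv2.COLOR_RGB2GRAY),(3,3),0).astype(float)
    L=[]
    for i in range(4):
        a,b=q[i],q[(i+1)%4];n=np.array([b[1]-a[1],a[0]-b[0]])/np.linalg.norm(b-a);P=[]
        for t in np.linspace(.12,.88,30):
            p=a+t*(b-a);u=np.arange(-6,6.1,.5);X=p+u[:,None]*n
            v=cv2.remap(g.astype(np.float32),X[:,0].astype(np.float32)[None],X[:,1].astype(np.float32)[None],1)[0]
            d=np.abs(np.gradient(v));k=d.argmax();P.append(X[k])
        W=onz(w,P,4,s)[:,:2].astype(np.float32)
        vx,vy,x,y=cv2.fitLine(W,cv2.DIST_HUBER,0,.01,.01).ravel();L.append(((x,y),(vx,vy)))
    c=[]
    for i in range(4):
        (p,u),(r,v)=L[i-1],L[i]
        t=np.linalg.solve(np.array([u,(-v[0],-v[1])]).T,np.subtract(r,p));c.append(np.array(p)+t[0]*np.array(u))
    return np.array(c)
E
python3 - <<'E'
from dock import *
s,w=pickle.load(open('f1.pkl','rb'));k=.7
q=np.array([[291,245],[428,258],[443,122],[302,108]],float)*k
c=dock(w,s,q);m=np.array([[-42,-64],[72,-64],[72,50],[-42,50]],float)
print(c.round(1),[np.linalg.norm(c[i]-c[i-1]).round(1) for i in range(4)])
mc=m.mean(0);cc=c.mean(0);H=(m-mc).T@(c-cc);yaw=np.arctan2(H[0,1]-H[1,0],H[0,0]+H[1,1])
R=np.array([[np.cos(yaw),-np.sin(yaw)],[np.sin(yaw),np.cos(yaw)]]);t=cc-R@mc
print('yaw',yaw,'seat',t,'axis',R@[42.5,25]+t,'green pred',R@[42.5,-13]+t)
for nm,col,z in(('green',GREEN,4),('yel',YEL,58)):
  for b in blobs(masks(w,*col),8):
    r=rect(w,b,z,s);print(nm,b.reshape(-1,2).mean(0),r)
    if nm=='yel':
      d=R.T@(np.array(r[0])-t)-[42.5,25];print(' rel axis',d,'theta',-np.arctan2(d[1],d[0]))
E
```

```text
[[470.6 156.4]
 [583.3 144.3]
 [595.5 255.6]
 [482.5 270.6]] [np.float32(114.8), np.float32(113.4), np.float32(112.0), np.float32(113.9)]
yaw -0.11273215692750627 seat [518.88413271 215.37931356] axis [563.92670043 235.43964988] green pred [559.65194622 197.68085652]
green [278.07692308 135.23076923] ((559.49951171875, 197.5920867919922), (20.81035614013672, 3.9358081817626953), 84.2121810913086)
yel [340.78723404  39.76595745] ((620.5125732421875, 296.9014892578125), (11.132747650146484, 19.222890853881836), 70.22186279296875)
 rel axis [49.31263217 67.43725239] theta -0.9394119032574388
yel [392.9787234   64.34042553] ((674.3028564453125, 275.86590576171875), (10.121550559997559, 21.71196746826172), 68.80635070800781)
 rel axis [105.12784632  52.58625209] theta -0.46381751287517287
yel [290.3   106.775] ((571.5993041992188, 228.98284912109375), (5.940638542175293, 20.33870506286621), 49.99475860595703)
 rel axis [ 8.35024991 -5.55269765] theta 0.5868297223687353
yel [357.13636364  46.54545455] ((636.4838256835938, 290.89825439453125), (9.992619514465332, 5.231709003448486), 64.55360412597656)
 rel axis [65.8578315  63.26878591] theta -0.7653504089305946
yel [367.05  51.55] ((646.3421020507812, 286.6571960449219), (9.017417907714844, 4.839657306671143), 64.35836029052734)
 rel axis [76.13062366 60.16364018] theta -0.6687789205777637
yel [376.65  56.  ] ((656.4363403320312, 282.96002197265625), (9.093154907226562, 4.760612964630127), 71.77232360839844)
 rel axis [86.5766965 57.6254706] theta -0.5872639497725113
```

```bash
python3 -m pendant '[[[1,0,0],0],[[1,0,0],0],[[1,0,0],0],[[1,0,0],0],[[0.3,0.05,0],0]]' 40 40 >/dev/null; python3 -m pendant '[[[0,0,1],-1],[[0,0,1],-1],[[0,0,1],-1],[[0,0,1],-1],[[0,0,1],-1]]'; python3 -m pendant '[[[0,0,1],-1],[[0,0,0.7],-0.25],[[0,0,0],0],[[0,0,0],0]]'
python3 - <<'E'
from h import *
s=sense();w=grab_frame("wrist");pickle.dump((s,w),open('f2.pkl','wb'));print(s['q'])
cv2.imwrite('pics/w2.png',cv2.resize(w['img'],(800,600))[...,::-1])
E
```

```text
clock: 2.2
eef_pos: [564.4, 234.6, 141.6]
tcp_rot: [-3.141, 0.001, 2.273]
ft_force: [-0.8, 0.2, -0.5]
grip_width: 39.9
grip_force: 0.0
clock: 2.6
eef_pos: [564.2, 235.0, 108.5]
tcp_rot: [-3.141, 0.0, 2.441]
ft_force: [-0.3, 0.2, 1.1]
grip_width: 40.0
grip_force: 0.0
[ 2.91171849e-01  5.16891555e-01 -5.43290930e-02  9.99956231e-01
 -3.72689405e-04  9.91272617e-01]
```

View pics/w2.png

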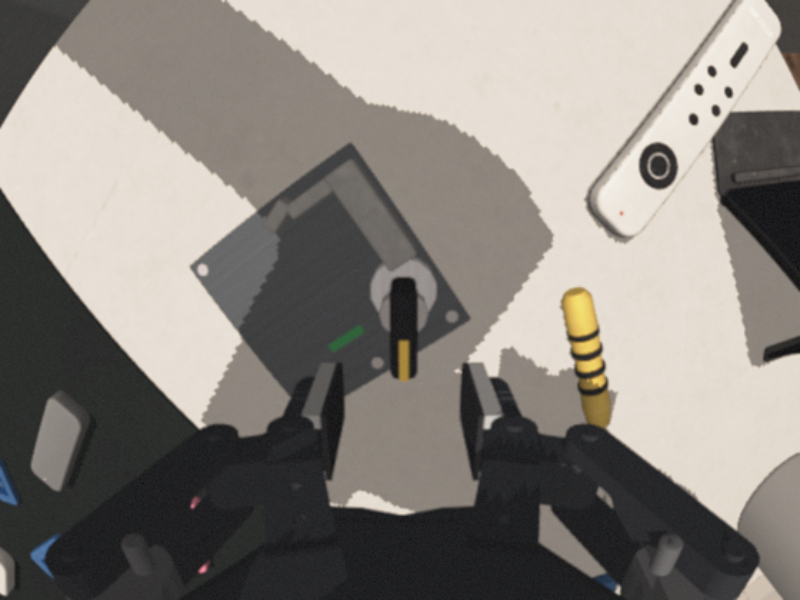

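The knob is upright at x≈403 and centred between the fingers (340 and 465), with the yellow end toward the gripper. Next I descend and grip.

```bash
python3 -m pendant '[[[0,0,1],0],[[0,0,1],0],[[0,0,1],0],[[0,0,0.5],0],[[0,0,0],0]]'; python3 -m pendant '[[[0,0,0],0],[[0,0,0],0],[[0,0,0],0],[[0,0,0],0],[[0,0,0],0]]' 8 40
```

```text
clock: 3.15
eef_pos: [563.5, 235.6, 37.7]
tcp_rot: [-3.14, -0.001, 2.443]
ft_force: [0.9, 0.5, -0.4]
grip_width: 39.7
grip_force: 0.0
clock: 3.65
eef_pos: [564.7, 235.6, 39.9]
tcp_rot: [3.141, 0.002, 2.443]
ft_force: [-1.8, -2.6, 5.9]
grip_width: 11.4
grip_force: 41.3
```

```bash
python3 -m pendant '[[[0,0,0],0.7],[[0,0,0],0.7],[[0,0,0],0.7],[[0,0,0],0.7],[[0,0,0],0.7]]'; python3 -m pendant '[[[0,0,0],0.7],[[0,0,0],0.7],[[0,0,0],0.7],[[0,0,0],0.7],[[0,0,0],0.7]]' ; python3 -m pendant '[[[0,0,0],0.1],[[0,0,0],0],[[0,0,0],0],[[0,0,0],0]]'
```

```text
clock: 4.15
eef_pos: [564.3, 235.3, 39.9]
tcp_rot: [3.141, 0.002, 1.951]
ft_force: [-3.7, -3.5, 6.6]
grip_width: 11.1
grip_force: 41.5
clock: 4.65
eef_pos: [563.8, 235.2, 39.9]
tcp_rot: [3.141, 0.002, 1.462]
ft_force: [-4.1, -4.4, 9.3]
grip_width: 11.4
grip_force: 41.7
clock: 5.05
eef_pos: [563.7, 235.2, 39.9]
tcp_rot: [3.141, 0.002, 1.451]
ft_force: [-4.2, -3.9, 8.1]
grip_width: 11.2
grip_force: 41.7
```

```bash
python3 -m pendant '[[[0,0,0],0],[[0,0,0],0],[[0,0,0],0]]' 40 >/dev/null; python3 -m pendant '[[[0,0,-1],0],[[0,0,-1],0],[[0,0,-1],0],[[0,0,-1],0],[[0,0,-1],0]]' >/dev/null;python3 -m pendant '[[[-1,0,-1],0],[[-1,0,-1],0],[[-1,0,-1],0],[[-1,0,-1],0],[[0,0,0],0]]' 
python3 - <<'E'
from h import *
s=sense();w=grab_frame("wrist");pickle.dump((s,w),open('f3.pkl','wb'))
cv2.imwrite('pics/w3.png',cv2.resize(w['img'][:260],(800,372))[...,::-1])
for nm,col,z in(('green',GREEN,4),('yel',YEL,58)):
  for b in blobs(masks(w,*col),8):
    r=rect(w,b,z,s)
    if np.hypot(r[0][0]-564,r[0][1]-235)<60: print(nm,b.reshape(-1,2).mean(0),r)
E
```

```text
clock: 6.35
eef_pos: [556.4, 155.1, 221.5]
tcp_rot: [3.136, -0.001, 1.45]
ft_force: [0.5, 0.3, 0.7]
grip_width: 40.4
grip_force: 0.0
green [278.23809524 141.5       ] ((559.54833984375, 197.92210388183594), (20.57570457458496, 4.287714004516602), 83.00308227539062)
yel [277.60784314 115.96078431] ((562.3103637695312, 225.7725830078125), (19.99405288696289, 5.377176761627197), 83.01374816894531)
```

View pics/w3.png

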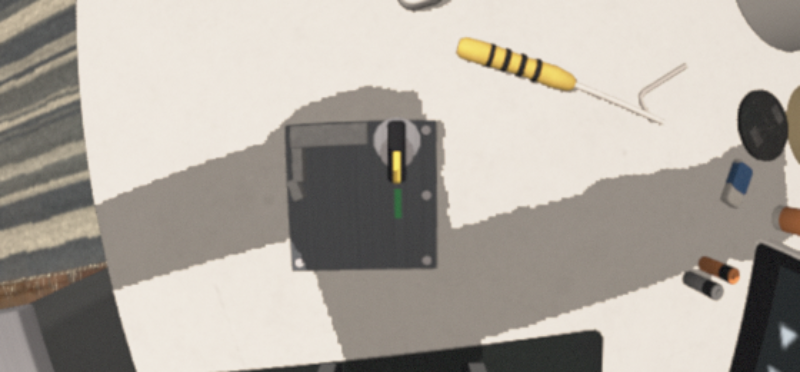

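The pointer (397,167) now lines up with the green line (398,203). Next is the disk.

```bash
for i in 1 2; do python3 -m pendant '[[[-1,0.2,0],0],[[-1,0.2,0],0],[[-1,0.2,0],0],[[-1,0.2,0],0],[[-1,0.2,0],0]]' 65 >/dev/null; done;  for i in 1 2; do python3 -m pendant '[[[-1,0,0],0],[[-1,0,0],0],[[-1,0,0],0],[[-1,0,0],0],[[-1,0,0],0]]' >/dev/null; done; python3 -m pendant '[[[-1,0,0],0],[[0,0,0],0],[[0,0,0],0],[[0,0,0],0]]'
cat >disk.py <<'E'
from h import *
s=sense();w=grab_frame("wrist");pickle.dump((s,w),open('f4.pkl','wb'))
print(s['tcp_rot'],s['q'])
for b in blobs(masks(w,*BLUE),60):
    r=rect(w,b,10,s);x,y=b.reshape(-1,2).mean(0);bx=cv2.boundingRect(b)
    print(bx,r)
E
python3 disk.py
```

```text
clock: 8.8
eef_pos: [544.7, -263.9, 217.6]
tcp_rot: [-3.141, -0.001, 1.453]
ft_force: [0.5, 1.1, -0.4]
grip_width: 64.8
grip_force: 0.0
[-3.14071333e+00 -1.09894006e-03  1.45334706e+00] [-5.56246209e-01  4.48127943e-01  1.24459159e-01  1.24839045e+00
  6.21247183e-04  1.13199850e+00]
(256, 89, 47, 79) ((549.0655517578125, -206.16171264648438), (81.34154510498047, 46.43258285522461), 85.43395233154297)
(162, 85, 52, 47) ((455.26068115234375, -170.69015502929688), (30.93117904663086, 54.639888763427734), 48.66149139404297)
(134, 192, 26, 18) ((388.49114990234375, -264.9726257324219), (31.06138038635254, 13.085049629211426), 10.910381317138672)
```

The disk centre is (549,-206) and its heading is 85.4°. The grasp point is 28 mm toward its rear end. I descend gently and watch the force.

```bash
python3 -m pendant '[[[1,-0.07,1],0],[[0.5,0,1],-0.27],[[0,0,1],0],[[0,0,1],0],[[0,0,1],0]]' 56 40 >/dev/null; python3 -m pendant '[[[0,0,1],0],[[0,0,1],0],[[0,0,1],0],[[0,0,0.9],0],[[0,0,0],0]]'; python3 -m pendant '[[[0,0,0.5],0],[[0,0,0],0]]'
python3 - <<'E'
from h import *
s=sense();w=grab_frame("wrist");pickle.dump((s,w),open('f5.pkl','wb'))
cv2.imwrite('pics/w5.png',cv2.resize(w['img'][60:420],(800,514))[...,::-1])
E
```

```text
clock: 9.85
eef_pos: [544.8, -233.1, 37.7]
tcp_rot: [-3.137, -0.002, 1.491]
ft_force: [-0.6, 0.1, -0.0]
grip_width: 56.2
grip_force: 0.0
clock: 10.05
eef_pos: [546.7, -234.8, 30.0]
tcp_rot: [-3.141, -0.0, 1.49]
ft_force: [-0.6, 0.1, -0.4]
grip_width: 55.9
grip_force: 0.0
```

View pics/w5.png

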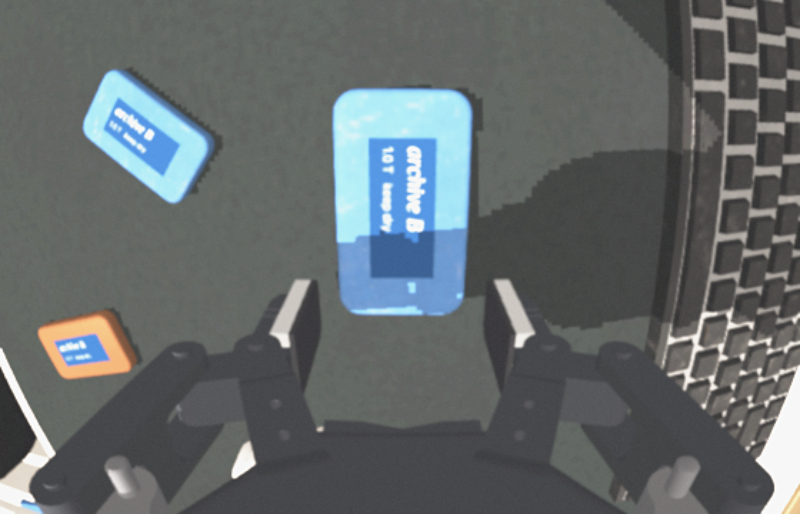

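```bash
python3 -m pendant '[[[0,0,0.4],0],[[0,0,0.3],0],[[0,0,0],0]]'; python3 -m pendant '[[[0,0,0.1],0],[[0,0,0],0]]'; python3 -m pendant '[[[0,0,0.1],0],[[0,0,0],0]]'
```

```text
clock: 10.4
eef_pos: [546.0, -234.9, 15.4]
tcp_rot: [-3.14, -0.001, 1.49]
ft_force: [0.1, 0.1, 0.1]
grip_width: 55.9
grip_force: 0.0
clock: 10.6
eef_pos: [546.7, -235.3, 14.2]
tcp_rot: [-3.141, -0.0, 1.49]
ft_force: [0.0, 0.5, 0.2]
grip_width: 56.0
grip_force: 0.0
clock: 10.8
eef_pos: [546.7, -235.3, 12.2]
tcp_rot: [-3.142, -0.0, 1.49]
ft_force: [-0.4, -0.2, -0.1]
grip_width: 56.0
grip_force: 0.0
```

```bash
python3 -m pendant '[[[0,0,0.1],0],[[0,0,0],0]]';python3 -m pendant '[[[0,0,0],0],[[0,0,0],0],[[0,0,0],0],[[0,0,0],0]]' 40 30; python3 -m pendant '[[[0,0,-1],0],[[0,0,-1],0],[[0,0,-0.5],0],[[0,0,0],0]]'
python3 - <<'E'
from h import *
s=sense();w=grab_frame("wrist");pickle.dump((s,w),open('f6.pkl','wb'));b=grab_frame('side')
for z in(48,): print([rect(w,k,z,s) for k in blobs(masks(w,*BLUE),400)][:2])
x=cv2.resize(w['img'][60:420],(460,296));y=cv2.resize(b['img'][200:360,200:420],(407,296))
cv2.imwrite('pics/w6.png',np.hstack([x,y[:,:340]])[...,::-1])
E
```

```text
clock: 11.0
eef_pos: [546.6, -235.2, 10.1]
tcp_rot: [-3.141, -0.0, 1.49]
ft_force: [-0.5, 0.0, 0.4]
grip_width: 55.9
grip_force: 0.0
clock: 11.4
eef_pos: [546.9, -235.3, 10.5]
tcp_rot: [3.141, 0.0, 1.49]
ft_force: [0.4, 0.6, 0.4]
grip_width: 44.9
grip_force: 31.5
clock: 11.8
eef_pos: [548.0, -235.9, 61.8]
tcp_rot: [3.139, 0.001, 1.49]
ft_force: [0.1, 0.4, -0.9]
grip_width: 45.2
grip_force: 31.3
[((550.148681640625, -211.16220092773438), (89.55754089355469, 49.818599700927734), 84.9122543334961), ((475.6351318359375, -168.71771240234375), (11.988539695739746, 26.155315399169922), 48.92110061645508)]
```

View pics/w6.png

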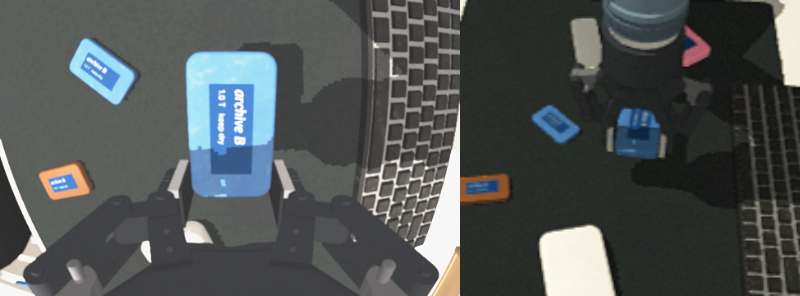

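```bash
cat >off.py <<'E'
from h import *
def off(s,w,z):
    k=blobs(masks(w,*BLUE),400)[0];c,sz,a=rect(w,k,z,s);a=np.deg2rad(a if sz[0]>sz[1] else a+90)
    y=s['tcp_rot'][2];R=np.array([[np.cos(y),np.sin(y)],[np.sin(y),-np.cos(y)]]) # tool x,y columns
    return np.array(c),sz,a,R,R.T@(np.array(c)-s['eef_pos'][:2])
SEAT=np.array([518.9,215.4]);YAW=-.1127;RD=np.array([[np.cos(YAW),-np.sin(YAW)],[np.sin(YAW),np.cos(YAW)]])
E
python3 - <<'E'
from off import *
s,w=pickle.load(open('f6.pkl','rb'))
for z in(61,63):
  c,sz,a,R,o=off(s,w,z);print(c,sz,a,s['tcp_rot'][2],'offset tool',o)
y=1.466;Rn2=np.array([[np.cos(y),np.sin(y)],[np.sin(y),-np.cos(y)]])
T=SEAT+RD@[0,-75]-Rn2@o;print('TCP goal',T,'shift tool now',R.T@(T-s['eef_pos'][:2]))
E
```

```text
[ 550.46331787 -206.79721069] (81.553466796875, 45.366188049316406) 1.482000011306984 1.4898383737175078 offset tool [29.25524048  0.13660828]
[ 550.51165771 -206.12564087] (80.32206726074219, 44.68119430541992) 1.4820009434133656 1.4898383737175078 offset tool [29.92851993  0.13048025]
TCP goal [507.20495585 111.12511456] shift tool now [342.63798885 -68.69030362]
```

```bash
for i in 1 2 3; do python3 -m pendant '[[[1,-0.2,0],0],[[1,-0.2,0],0],[[1,-0.2,0],0],[[1,-0.2,0],0],[[1,-0.2,0],0]]' >/dev/null; done; python3 -m pendant '[[[1,-0.2,0],0],[[1,-0.2,0],0],[[0.13,-0.03,0],0.17],[[0,0,0],0],[[0,0,0],0]]'
python3 - <<'E'
from off import *
s=sense();w=grab_frame('wrist');pickle.dump((s,w),open('f7.pkl','wb'))
print(s['grip_width'],s['tcp_rot'])
c,sz,a,R,o=off(s,w,s['eef_pos'][2]+.3);print(sz,a-np.pi/2-YAW,o,'disk in dock',RD.T@(c-SEAT))
g=min(blobs(masks(w,*GREEN),8),key=lambda b:np.hypot(*(np.array(rect(w,b,4,s)[0])-[559.5,197.6])));r=rect(w,g,4,s);print('green in dock',RD.T@(np.array(r[0])-SEAT),r)
cv2.imwrite('pics/w7.png',cv2.resize(w['img'],(800,600))[...,::-1])
E
```

```text
clock: 13.9
eef_pos: [505.6, 111.4, 59.9]
tcp_rot: [-3.141, 0.001, 1.466]
ft_force: [-0.1, -0.3, -0.5]
grip_width: 45.2
grip_force: 31.3
45.22131055627356 [-3.14098250e+00  6.17032612e-04  1.46600480e+00]
(80.76738739013672, 44.96482467651367) 0.0072795671975404985 [29.25843527  0.05079253] disk in dock [ -1.68327247 -75.60623633]
green in dock [ 42.39433993 -12.92381755] ((559.5719604492188, 197.79043579101562), (21.381290435791016, 4.2256083488464355), 84.54888916015625)
```

View pics/w7.png

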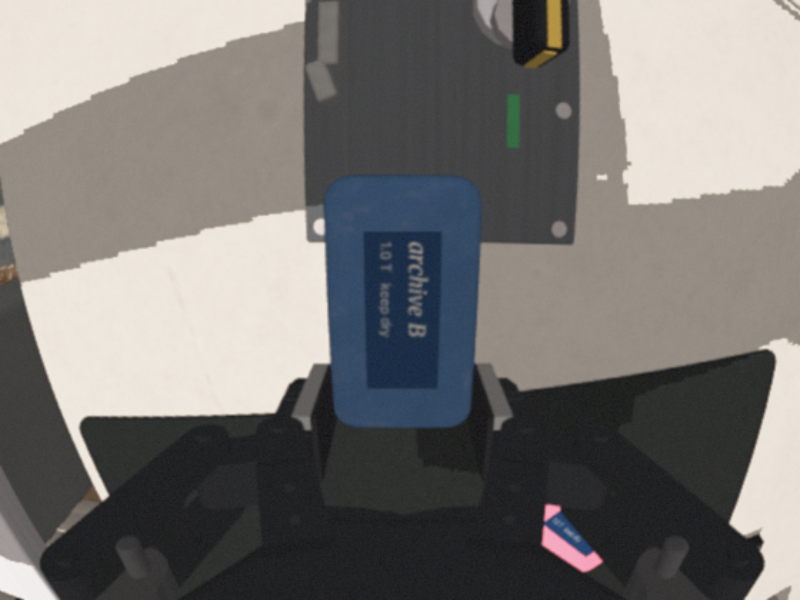

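The disk is straight in the jaws, with its end at (403,178). The fence has a flared lead-in at (320,80), and the knob is clear at (540,30). Next I lower and slide in.

```bash
python3 -m pendant '[[[0,0.08,1],0],[[0,0,0.8],0],[[0,0,0.3],0],[[0,0,0],0],[[0,0,0],0]]'
python3 - <<'E'
from off import *
for i in range(3):
  s=sense();w=grab_frame('wrist')
  c,sz,a,R,o=off(s,w,s['eef_pos'][2]+.5);print(s['eef_pos'],sz,a-np.pi/2-YAW,'disk in dock',RD.T@(c-SEAT), 'nominal',RD.T@(s['eef_pos'][:2]+R@[29.3,.1]-SEAT))
E
```

```text
clock: 14.45
eef_pos: [508.0, 111.2, 18.7]
tcp_rot: [3.141, 0.0, 1.465]
ft_force: [1.1, 1.1, -0.6]
grip_width: 44.8
grip_force: 31.3
[507.99751935 111.24333715  18.72475033] (79.66996002197266, 44.845638275146484) 0.007003264234444612 disk in dock [  0.71391859 -74.89929835] nominal [  0.76369251 -75.42207228]
[508.33393099 111.39468917  19.01649269] (79.66439819335938, 44.869380950927734) 0.0057553069476334595 disk in dock [  1.03705716 -74.69752358] nominal [  1.0761967  -75.23386635]
[508.46485133 111.48820913  19.13334525] (79.66957092285156, 44.89052200317383) 0.006741209183180857 disk in dock [  1.1773592  -74.60397256] nominal [  1.19122915 -75.12623531]
```

```bash
python3 -m pendant '[[[0,-0.05,0.15],0.05],[[0.5,0,0],0],[[0.5,0,0],0],[[0.5,0,0],0],[[0,0,0],0]]';  python3 -m pendant '[[[0.5,0,0],0],[[0.5,0,0],0],[[0,0,0],0],[[0,0,0],0]]'
python3 - <<'E'
from off import *
s=sense();_,R=0,0;y=s['tcp_rot'][2];R=np.array([[np.cos(y),np.sin(y)],[np.sin(y),-np.cos(y)]])
print('nominal',RD.T@(s['eef_pos'][:2]+R@[29.3,.1]-SEAT),y)
E
```

```text
clock: 15.1
eef_pos: [510.4, 143.2, 15.4]
tcp_rot: [3.141, -0.001, 1.461]
ft_force: [0.3, -1.1, -0.5]
grip_width: 44.8
grip_force: 31.3
clock: 15.5
eef_pos: [512.2, 161.6, 15.3]
tcp_rot: [3.141, 0.0, 1.46]
ft_force: [0.2, 1.0, -0.7]
grip_width: 44.8
grip_force: 31.3
nominal [ -0.51878626 -24.88806576] 1.4597482004281228
```

```bash
python3 -m pendant '[[[0.4,0.02,0],0],[[0.35,0,0],0],[[0,0,0],0]]';  python3 -m pendant '[[[0.2,0,0],0],[[0,0,0],0]]';python3 -m pendant '[[[0.15,0,0],0],[[0,0,0],0]]'; python3 -m pendant '[[[0.1,0,0],0],[[0,0,0],0]]'
```

```text
clock: 15.8
eef_pos: [514.7, 177.1, 15.4]
tcp_rot: [3.141, -0.001, 1.46]
ft_force: [-0.2, -1.0, -0.4]
grip_width: 45.3
grip_force: 31.3
clock: 16.0
eef_pos: [514.8, 180.6, 15.3]
tcp_rot: [3.141, -0.0, 1.46]
ft_force: [-0.1, -0.3, -0.2]
grip_width: 45.1
grip_force: 31.3
clock: 16.2
eef_pos: [515.2, 183.4, 15.4]
tcp_rot: [3.141, -0.0, 1.459]
ft_force: [0.1, -0.1, -0.4]
grip_width: 45.1
grip_force: 31.3
clock: 16.4
eef_pos: [515.4, 185.3, 15.3]
tcp_rot: [3.141, -0.0, 1.459]
ft_force: [0.2, 0.0, -1.2]
grip_width: 45.2
grip_force: 31.3
```

```bash
python3 -m pendant '[[[0.06,0,0],0],[[0,0,0],0]]'; python3 -m pendant '[[[0.05,0,0],0],[[0,0,0],0]]';python3 -m pendant '[[[0,0,0.1],0],[[0,0,0],0]]'
```

```text
clock: 16.6
eef_pos: [515.5, 186.3, 15.3]
tcp_rot: [3.141, 0.0, 1.459]
ft_force: [-0.5, -0.6, -0.1]
grip_width: 45.0
grip_force: 31.3
clock: 16.8
eef_pos: [515.4, 186.4, 15.2]
tcp_rot: [3.142, 0.002, 1.459]
ft_force: [-0.2, -4.7, -0.6]
grip_width: 44.7
grip_force: 31.3
clock: 17.0
eef_pos: [515.6, 186.5, 14.5]
tcp_rot: [3.141, 0.002, 1.459]
ft_force: [-3.5, -6.6, 10.3]
grip_width: 45.4
grip_force: 32.4
```

```bash
python3 -m pendant '[[[-0.02,0,-0.03],0],[[0,0,0],0],[[0,0,0],0],[[0,0,0],0]]' 56; python3 -m pendant '[[[0,0,-0.5],0],[[0,0,-1],0],[[-0.5,0,-1],0],[[-1,0,-1],0],[[-1,0,-1],0]]' >/dev/null; python3 -m pendant '[[[-1,0,-1],0],[[-1,0,-1],0],[[-1,0,-1],0],[[0,0,0],0],[[0,0,0],0]]'
python3 - <<'E'
from off import *
s=sense();w=grab_frame('wrist')
k=min(blobs(masks(w,*BLUE),200),key=lambda b:np.hypot(*(np.array(rect(w,b,14,s)[0])-SEAT)))
c,sz,a=rect(w,k,14,s);print('disk dock',RD.T@(np.array(c)-SEAT),sz,a)
ctr=k.reshape(-1,2);P=(onz(w,ctr,14,s)[:,:2]-SEAT)@RD;print('rear y',P[:,1].min(),'x',P[:,0].min(),P[:,0].max(),'front visible',P[:,1].max())
for nm,col,z in(('green',GREEN,4),('yel',YEL,58)):
  for b in blobs(masks(w,*col),8):
    r=rect(w,b,z,s)
    if np.hypot(r[0][0]-564,r[0][1]-235)<60: print(nm,RD.T@(np.array(r[0])-SEAT),r[1:])
cv2.imwrite('pics/w8.png',cv2.resize(w['img'][:300],(800,429))[...,::-1])
E
```

```text
clock: 17.4
eef_pos: [515.5, 187.3, 13.8]
tcp_rot: [-3.142, -0.001, 1.459]
ft_force: [-0.5, 0.2, 0.6]
grip_width: 55.8
grip_force: 0.0
clock: 18.4
eef_pos: [503.7, 77.8, 164.5]
tcp_rot: [3.14, -0.001, 1.458]
ft_force: [-0.1, 0.6, 0.2]
grip_width: 56.3
grip_force: 0.0
disk dock [-0.1901365  -4.19965806] (74.17715454101562, 44.33778762817383) 83.33781433105469
rear y -41.30991952046044 x -22.389702188576656 22.104663072771192 front visible 32.81861138936469
green [ 42.23310137 -12.95151053] ((20.66600799560547, 3.6071012020111084), 83.3989486694336)
yel [42.50322275 12.87621608] ((21.098371505737305, 5.758821487426758), 80.396240234375)
```

View pics/w8.png

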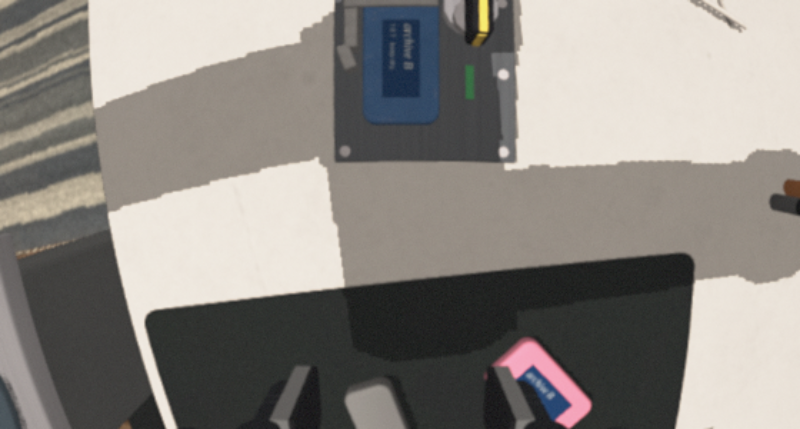

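The disk (400,65) sits straight under the hood with its rear edge at y = -41.3, so it is home. The pointer (480,25) is still on the line with the green mark (469,82). The gripper is clear.

```bash
python3 -c "
from bench import *
print(hand_in())"
```

```text
the job is handed in; nothing more can be done
None
```

The job is handed in at about 18.5 s of the 56 s allowed: the pointer is on the green line, the large blue disk is home against the end stop and released, and the robot is clear; `hand_in()` gave no verdict, so that is from the last camera check.

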